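# Turn a sample carrier over against the bench curb

### The job

The sample carrier lies white side up in front of the blue turning curb; turn it over so that its red coated side faces up. Push it along the bench against the curb until it rides up the sloped face and leans steeply on it, then reach over the curb and push its raised edge back towards the open bench so that it flips over and lies flat in front of the curb. Only push it, gently: do not grip it or pick it up, and leave the jar, the beaker and the yellow box where they stand.

Things in the scene. Friction and masses are not known exactly. Their poses are not given: they have to be found in the camera images.
- carrier: sample carrier: flat rigid dark-framed plate 70 (its x) x 90 (its y) x 10 mm thick (its z), about 0.14 kg; white inlay on its +z side, red coated inlay on its -z side. Origin at the plate's centre, 5 mm above the bench when flat. Starts flat, white (+z) side up, 6 to 30 mm clear of the curb, its x axis within 6 degrees of the curb's x, its +x edge nearest the curb.
- curb: turning curb: blue plastic stop 120 mm long (its y), fixed to the bench. Origin on the bench, middle of the foot line of its sloped face; +x points into the curb, the carrier lies on its -x side. Concave face: 45 degrees to 8 mm high, 58 degrees to 24 mm, 70 degrees to the crest 38 mm high, 23 mm behind the foot; level top to 37 mm behind; 6 mm high flange to 55 mm behind.
- curb_crest (a point): middle of the crest edge of the curb, 38 mm high, 23 mm behind the foot line; axes as the curb's. With its lower edge pushed right to the foot the carrier leans on this edge at about 58 degrees, its raised edge 59 to 65 mm high, 28 to 38 mm behind the foot. Push its lower edge low, with the fingertips just above the bench. The curb is slippery (friction about 0.15), the bench is not (about 0.6), so once let go there the carrier stays leaning.
- jar: amber glass jar with a lid, 56 mm diameter, 85 mm tall, loose; origin at the centre of its underside; to be left alone
- beaker: open glass beaker, 60 mm diameter, 75 mm tall, loose; origin at the centre of its underside; to be left alone
- slide_box: small closed yellow box, 50 by 60 by 35 mm tall, loose; origin at the centre of its underside; to be left alone
Things that resemble listed ones, but are neither listed nor needed, are in the scene too. Leave any orange or purple look-alike of the carrier alone.

How it is judged:
On the way:
1. the carrier has been pushed up the curb and leans on it, tipped up by more than 46 degrees (angle between carrier's own z axis and vertical between 0.8 and 1.5 rad and contact force between carrier and curb above 0.05 N), for 0.1 s.
At the end, for the whole second after the job is handed in: the carrier lies flat on the bench (within 5 degrees), red side up and at rest, in front of the curb (its centre 20 to 160 mm from the foot line and within 80 mm of the curb's middle sideways); jar, beaker and yellow box within 20 mm of where they stood (angle between carrier's own z axis and vertical above 3.05 rad and height (world z) of carrier below 0.008 m and x of carrier in the frame of curb between -0.16 and -0.02 m and y of carrier in the frame of curb between -0.08 and 0.08 m and linear speed of carrier below 0.02 m/s and distance of each of jar, beaker, slide_box from where it was at the start of the episode below 0.02 m); the robot touches nothing.
It fails at once if the carrier is picked up: its centre is more than 52 mm high, or more than 34 mm high while the plate is near level (height (world z) of carrier above 0.052 m or (height (world z) of carrier above 0.034 m and (angle between carrier's own z axis and vertical below 0.5 rad or angle between carrier's own z axis and vertical above 2.64 rad))).
It fails at once if the carrier is gripped or rammed: the fingers press on it with more than 40 N in all (contact force between the fingers and carrier above 40 N).
It fails at once if a bystander is pushed more than 20 mm or tipped (distance of any of jar, beaker, slide_box from where it was at the start of the episode above 0.02 m or angle between any of jar, beaker, slide_box's own z axis and vertical above 0.3 rad).
It also fails if it takes over 51 s, if anything falls off the work surface, if the arm or the gripper's body presses on something with over 40 N, if the wrist force passes 120 N, or if a joint passes its speed limit or range.

### The arm

A 6-joint arm with a two-finger parallel gripper is mounted at the origin on the work surface. World frame = base frame: x ahead of the robot, y to its left, z up, the work surface at z = 0. Lengths are in m, angles in rad, forces in N, time in s.
With the tool pointing down it reaches from about 0.375 to 0.75 m from the base axis. Payload 9 kg.
Tool frame: the origin (TCP) lies on the front face of the gripper's body, between the roots of the fingers; the fingertips stand 73 mm ahead of it and the grasp point (between the pads) lies 54 mm ahead of it; z points along the fingers, y is the direction in which the jaws open and shut (so a half turn about z gives the same grasp; the last joint's range is limited). The gripper opens to 85 mm and grips with 20 to 120 N. Pads are 22 mm wide; open, the fingers measure 114 mm over their backs; the gripper's body (76 mm by 85 mm) begins 54 mm behind the grasp point. The pads swing forward as they close: fully open they stand 13 mm farther back than shut.
Start: joints at [1.118, 0.104, 0.097, 1.564, 0, 1.353], TCP at [0.14, 0.584, 0.304] pointing down, gripper open.
Joint ranges: [-2.99, 2.99], [-0.84, 1.86], [-1.1, 1.16], [-1.84, 2.11], [-1.51, 1.56], [-3.14, 3.14]. Speed limits (rad/s): [2.22, 2.22, 2.57, 3.14, 3.14, 3.14].

### API

Orientations are given as [roll, pitch, yaw] about the fixed x, y, z axes, in that order (R = Rz(yaw) Ry(pitch) Rx(roll)).
In Python, from workcell import arm gives the robot as it stands.
- The arm moves only by the tool apply_moves, never from a script. Its argument "deltas" is a list of rows, each an object of numbers: "tx", "ty", "tz": the shift along the tool's x, y, z in cm; "yaw": the turn about the tool's z in degrees. A call has 1 to 8 rows; each row shifts and turns the commanded pose from where the row before left it, along the tool's axes as they then stand; what a row does not reach is not made up. A row lasts 1/10 s, in which the tool goes at most 50 mm and 8.59 degrees, less where a joint would pass 70% of its speed; a pose out of reach is approached as far as the arm can. A call is refused whole if a number of a shift passes 5 or a number of a turn 8.59, either way. A call with a gripper value outside its range is refused whole. "fingers" is the opening in per cent of the stroke, from 0 (shut) to 100 (fully open), set as the call begins (left out, the last holds). The fingers move at their own pace and stop on an object; "newtons" is the grip in N (left out, the last holds). Time passes only in rows, so rows that do not move let the fingers close. It gives the time, the measured TCP pose, the force and the opening at its end, in the units of the state.
- arm.observe(): the state, without advancing time (a new reading comes with each control period).
- arm.snapshot(name): name is "scene" or "side" or "wrist"; returns the picture (480x640x3 uint8, blue, green, red); there is no depth.
- arm.get_calibration(name): a dict with "vfov" (degrees; the focal length in pixels is half the picture's height over the tangent of half this angle, whatever the lens; pixels are square), "cx", "cy" (the principal point, pixels), "k1" (the pictures are not rectified: a ray, as slopes to the right and down, at radius r is drawn at 1 + k1 r^2 times it, then the intrinsics apply), "pose" (4x4, takes a point from camera to world coordinates). Camera axes: x right, y down, z forward; pixel columns grow to the right and rows downward; lengths in m; the calibration is good to about 2 mm. A picture is of the moment at which its call begins: read the wrist's pose just before it. get_calibration takes no time and is no camera call; for the wrist camera it gives the pose at the moment of the call.
- arm.close_job(): hands the job in, once; it reports no verdict.
The state is a dict: "time": time; "joint_positions": joint angles; "joint_velocities": joint speeds; "joint_torque": joint torques, N m; "position": TCP position; "orientation": TCP orientation; "wrist_force": force on the tool from outside, world axes, zero at the start; "ft_torque": the same for the moment, N m; "grip_width": opening from 0.0 (shut) to 1.0 (fully open).
Only numpy, scipy, OpenCV 4.12 (cv2) and the standard library are available. Lean on these libraries where they do the work, as an engineer would, in place of code of your own. Each camera call takes 0.05 s, during which the arm holds its last target.

## Working session

There is one attempt and no reset: what is moved stays moved. The work goes in short steps, Python scripts to look and compute and a tool call to move; the robot and the scene stay as the last step left them, time stands still between calls to the robot, and variables do not carry over. Pictures are saved under pics/ and viewed, and the job is handed in when it is done.

Besides the shell and the picture viewer there is one more tool, called after "Emit:" as name(argument=value, ...), one argument or row to a line, values as JSON. apply_moves: Moves the arm, as the interface text tells. Its arguments: {"type":"object","properties":{"deltas":{"type":"array"},"fingers":{"type":"number"},"newtons":{"type":"number"}},"required":["deltas"]}

```bash
ls; mkdir -p pics; python3 - <<'E'
from workcell import arm
import cv2,json
for n in("scene","side","wrist"):
    c=arm.get_calibration(n); print(n,c)
    cv2.imwrite(f"pics/{n}0.png",arm.snapshot(n))
print(arm.observe())
E
```

```text
pics
scene {'vfov': 49.6521948049638, 'cx': 319.8329536480622, 'cy': 241.43303220721154, 'k1': -0.08966421064898741, 'pose': array([[-0.439888  ,  0.64426367, -0.62563797,  1.21448569],
       [ 0.89802567,  0.31016737, -0.31200335,  0.36352748],
       [-0.00695994, -0.69908549, -0.71500422,  0.82737455],
       [ 0.        ,  0.        ,  0.        ,  1.        ]])}
side {'vfov': 56.95941229828787, 'cx': 315.25197539119375, 'cy': 238.8305169614078, 'k1': -0.09560750293748421, 'pose': array([[ 0.77731797, -0.46212351,  0.42687074,  0.21658691],
       [-0.62894885, -0.55559211,  0.54382052, -0.39299595],
       [-0.01414623, -0.69120133, -0.72252378,  0.6297456 ],
       [ 0.        ,  0.        ,  0.        ,  1.        ]])}
wrist {'vfov': 66.93764772130243, 'cx': 318.11979236190507, 'cy': 238.22026639311085, 'k1': -0.030979396716514875, 'pose': array([[ 0.23298735,  0.92569773,  0.29799432,  0.06309309],
       [ 0.97247813, -0.22121737, -0.0731379 ,  0.60037826],
       [-0.00178207,  0.30683317, -0.95176165,  0.37280166],
       [ 0.        ,  0.        ,  0.        ,  1.        ]])}
{'time': 0.15, 'joint_positions': array([ 1.11829843e+00,  1.04589907e-01,  9.66500227e-02,  1.56390587e+00,
       -3.93550459e-05,  1.35311117e+00]), 'joint_velocities': array([-0.00105835, -0.00176552,  0.00238442,  0.00091894, -0.00097442,
       -0.00042879]), 'joint_torque': array([ 2.65755640e-03, -5.57356811e+01,  5.04006636e+01,  1.24747961e-02,
       -3.02110038e-04, -2.60455431e-05]), 'position': array([0.1395048 , 0.5833665 , 0.30328582]), 'orientation': array([-3.14055949e+00, -1.88219280e-04,  2.90677984e+00]), 'wrist_force': array([-0.60817776,  0.35028695, -0.43765807]), 'ft_torque': array([-0.03649572, -0.02179661, -0.04943338]), 'grip_width': 1.0007007704469477}
```

View pics/scene0.png

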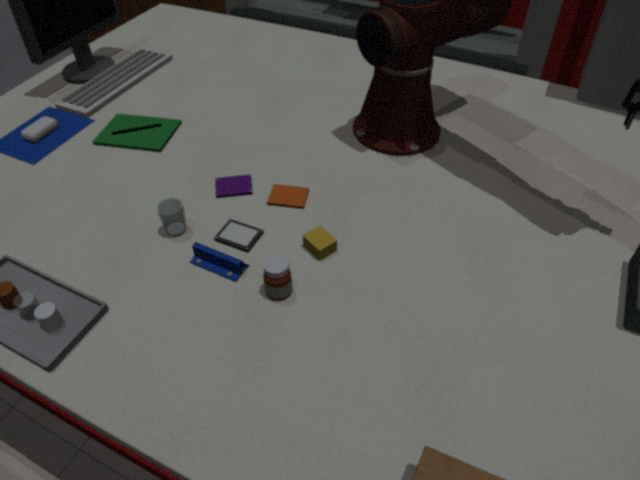

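View pics/side0.png

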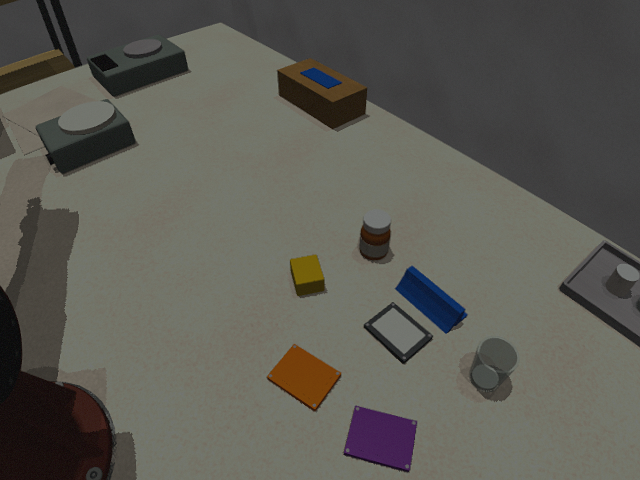

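View pics/wrist0.png

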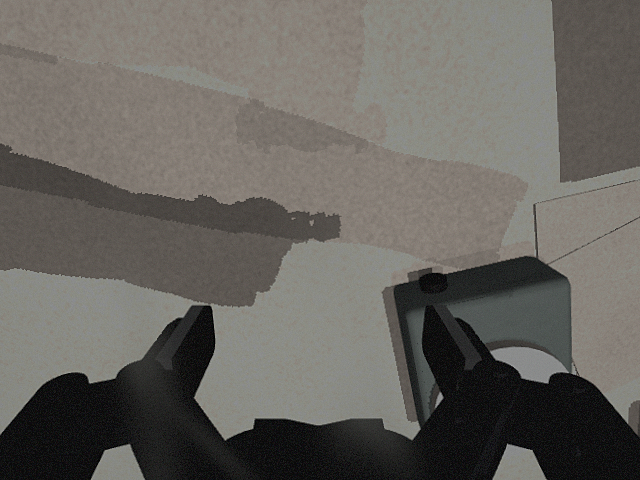

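The only white-inlaid, dark-framed plate is at scene (239,235) and side (398,332). The look-alikes are orange (scene 288,196; side 304,376) and purple (scene 234,186; side 381,438). The curb is blue, at scene (219,262) and side (431,298). Next I'll take enlarged crops to confirm this and to pick corners.

```bash
cat > h.py <<'E'
import numpy as np,cv2
from workcell import arm
def KD(c):
    f=240/np.tan(np.radians(c['vfov']/2)); return np.array([[f,0,c['cx']],[0,f,c['cy']],[0,0,1.]]),np.array([c['k1'],0,0,0,0.])
def rays(c,px):
    K,D=KD(c); p=cv2.undistortPoints(np.array(px,float).reshape(-1,1,2),K,D).reshape(-1,2)
    d=np.c_[p,np.ones(len(p))]@c['pose'][:3,:3].T
    return c['pose'][:3,3],d/np.linalg.norm(d,axis=1)[:,None]
def plane(c,px,z):
    o,d=rays(c,px); return o+d*((z-o[2])/d[:,2])[:,None]
def tri(c1,p1,c2,p2):
    o1,d1=rays(c1,p1);o2,d2=rays(c2,p2);out=[]
    for a,b in zip(d1,d2):
        s=np.linalg.lstsq(np.c_[a,-b],o2-o1,rcond=None)[0]; q1=o1+s[0]*a;q2=o2+s[1]*b
        out.append(np.r_[(q1+q2)/2,np.linalg.norm(q1-q2)])
    return np.array(out)
def proj(c,P):
    K,D=KD(c); T=np.linalg.inv(c['pose']); return cv2.projectPoints(np.array(P,float).reshape(-1,3),cv2.Rodrigues(T[:3,:3])[0],T[:3,3],K,D)[0].reshape(-1,2)
E
python3 - <<'E'
from h import *
a=cv2.imread('pics/scene0.png')[195:305,140:350]; b=cv2.imread('pics/side0.png')[200:400,280:540]
cv2.imwrite('pics/c1.png',cv2.convertScaleAbs(cv2.resize(a,None,fx=3.8,fy=3.8,interpolation=2),alpha=1.5)); cv2.imwrite('pics/c2.png',cv2.convertScaleAbs(cv2.resize(b,None,fx=3,fy=3,interpolation=2),alpha=1.8))
E
```

```text
(no output)
```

View pics/c1.png

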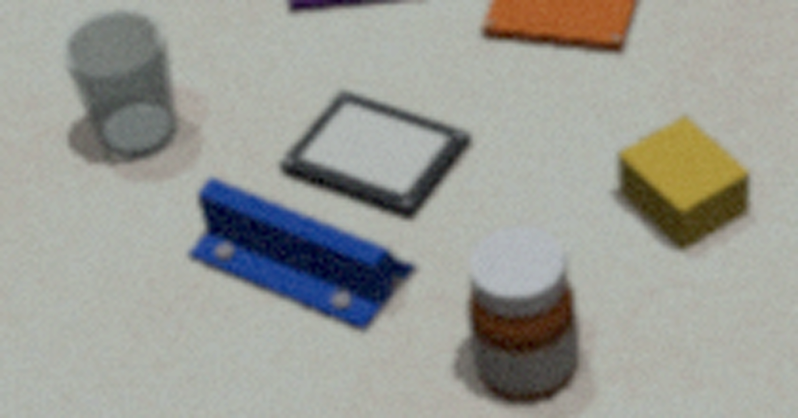

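View pics/c2.png

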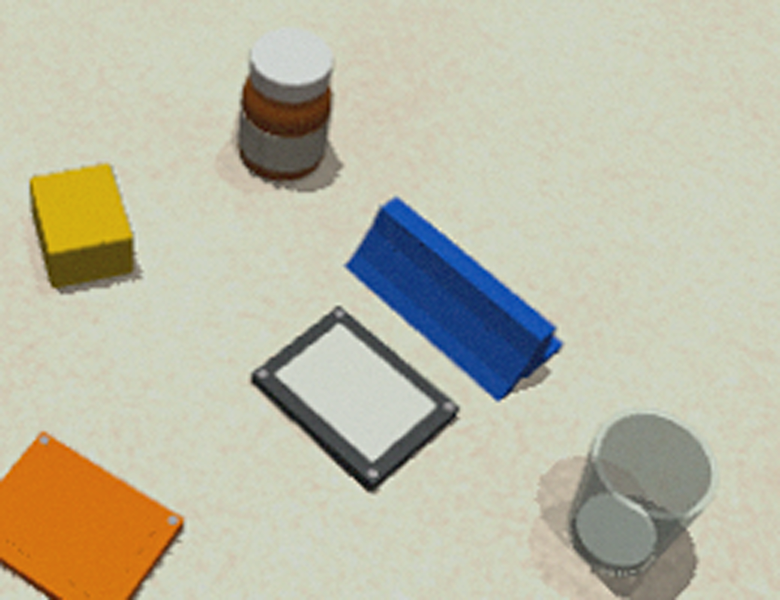

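The crops confirm the white-inlaid, dark-framed plate next to the curb. In c2 its corners are at (338,309), (253,375), (373,484) and (457,407), and the foot line runs from (347,266) to (500,398). In c1 the carrier corners are at (411,210), (469,138), (344,93) and (285,165).

```bash
python3 - <<'E'
from h import *
np.set_printoptions(precision=4,suppress=True)
cs,cd=arm.get_calibration('scene'),arm.get_calibration('side')
S=lambda l:(np.array(l,float)+.5)/3.8-.5+[140,195]
D=lambda l:(np.array(l,float)+.5)/3-.5+[280,200]
s=S([(411,210),(469,138),(344,93),(285,165)]); d=D([(338,309),(253,375),(373,484),(457,407)])
# order: jar-curb, jar-far, beaker-far, beaker-curb
print(tri(cs,s,cd,d))
for nm,P in(('scene',plane(cs,s,.01)),('side',plane(cd,d,.01))):
    print(nm,P[:,:2].ravel(),'c',P.mean(0)[:2],'sides',np.linalg.norm(P-np.roll(P,-1,0),axis=1))
    x=(P[0]+P[3]-P[1]-P[2]); print(' xaxis yaw',np.arctan2(x[1],x[0]))
f=plane(cd,D([(347,266),(500,398)]),0); v=f[1]-f[0]; print('foot',f[:,:2].ravel(),f.mean(0),np.linalg.norm(v),'yaw y',np.arctan2(v[1],v[0]))
# top back edge & flange via scene
t=tri(cs,S([(211,180),(413,267)]),cd,D([(397,198),(556,330)])); print(t)
fl=plane(cs,S([(192,253),(366,328)]),.003); v=fl[0]-fl[1];print('flange',fl[:,:2].ravel(),np.linalg.norm(v),np.arctan2(v[1],v[0]))
# boxes
print('jar top ctr',tri(cs,S([(519,258)]),cd,D([(291,62)])),'beaker bottom',plane(cs,S([(138,130)]),0),plane(cd,D([(616,533)]),0))
print('yellow top',tri(cs,S([(684,163)]),cd,D([(82,204)])))
E
```

```text
[[ 0.5895 -0.1256  0.0077  0.003 ]
 [ 0.5228 -0.1263  0.0062  0.0027]
 [ 0.5237 -0.2148  0.008   0.004 ]
 [ 0.5915 -0.2122  0.0085  0.0044]]
scene [ 0.5904 -0.1231  0.5251 -0.1229  0.5244 -0.2117  0.5916 -0.2092] c [ 0.5579 -0.1667] sides [0.0653 0.0887 0.0673 0.0862]
 xaxis yaw 0.017628025117197403
side [ 0.5891 -0.1278  0.5217 -0.129   0.5239 -0.2169  0.592  -0.2144] c [ 0.5567 -0.172 ] sides [0.0674 0.0879 0.0681 0.0866]
 xaxis yaw 0.027420573860335182
foot [ 0.6216 -0.1051  0.6206 -0.2231] [ 0.6211 -0.1641  0.    ] 0.11800290604323654 yaw y -1.5787338135380053
[[ 0.651  -0.1556  0.0818  0.0781]
 [ 0.6447 -0.1632 -0.0013  0.1245]]
flange [ 0.6683 -0.2223  0.6718 -0.1027] 0.11962461669714095 -1.6002574290104838
jar top ctr [[ 0.6518 -0.014   0.0824  0.0039]] beaker bottom [[ 0.5981 -0.3146  0.    ]] [[ 0.604  -0.3147  0.    ]]
yellow top [[0.512  0.0111 0.0349 0.0033]]
```

Measurements hold together: the plate reads 67×88 mm at about 8 mm high, the foot 118 mm long, jar top 82 mm and box 35 mm. The curb's +x is roughly world +x, with the foot middle at about (0.621, -0.163) and the carrier centre at about (0.557, -0.169). Now I'll turn the tool square to the curb and travel round at height.

Emit:
apply_moves(
  deltas=[
    {"yaw": -6.3},
    {"yaw": -6.3},
    {"tx": -3, "ty": -1.5},
    {"tx": -3.5, "ty": -1.5},
    {"tx": -3.5, "ty": -2},
    {"tx": -3.5, "ty": -2},
    {"tx": -3, "ty": -3},
    {"tx": -3, "ty": -3},
  ],
  fingers=40,
  newtons=20,
)

```text
invalid input
```

Emit:
apply_moves(
  deltas=[
    {"tx": -2.5, "ty": -3.5},
    {"tx": -2.5, "ty": -3.5},
    {"tx": -2, "ty": -3.5},
    {"tx": -2, "ty": -3.5},
    {"tx": -1.5, "ty": -4},
    {"ty": -4},
    {"ty": -4},
    {"ty": -4},
  ],
)

```text
invalid input
```

Emit:
apply_moves(
  deltas=[
    {"tx": 0, "ty": 0, "tz": 0, "yaw": -6.3},
    {"tx": 0, "ty": 0, "tz": 0, "yaw": -6.3},
    {"tx": -3, "ty": -1.5, "tz": 0, "yaw": 0},
    {"tx": -3.5, "ty": -1.5, "tz": 0, "yaw": 0},
    {"tx": -3.5, "ty": -2, "tz": 0, "yaw": 0},
    {"tx": -3.5, "ty": -2, "tz": 0, "yaw": 0},
    {"tx": -3, "ty": -3, "tz": 0, "yaw": 0},
    {"tx": -3, "ty": -3, "tz": 0, "yaw": 0},
  ],
  fingers=40,
  newtons=20,
)

```text
time: 0.95
position: [0.3336, 0.4494, 0.3035]
orientation: [-3.141, -0.0, 3.127]
wrist_force: [0.2, 1.0, 0.2]
grip_width: 0.403
```

Emit:
apply_moves(
  deltas=[
    {"tx": -2.5, "ty": -3.5, "tz": 0, "yaw": 0},
    {"tx": -2.5, "ty": -3.5, "tz": 0, "yaw": 0},
    {"tx": -2, "ty": -4, "tz": 0, "yaw": 0},
    {"tx": -2, "ty": -4, "tz": 0, "yaw": 0},
    {"tx": -1.5, "ty": -4, "tz": 0, "yaw": 0},
    {"tx": -1, "ty": -4, "tz": 0, "yaw": 0},
    {"tx": 0, "ty": -4, "tz": 0, "yaw": 0},
    {"tx": 0, "ty": -4, "tz": 0, "yaw": 0},
  ],
)

```text
time: 1.75
position: [0.4428, 0.1374, 0.3036]
orientation: [3.142, -0.0, 3.127]
wrist_force: [0.9, -0.2, 0.3]
grip_width: 0.401
```

Emit:
apply_moves(
  deltas=[
    {"tx": 0, "ty": -4, "tz": 1, "yaw": 0},
    {"tx": 0, "ty": -4, "tz": 1, "yaw": 0},
    {"tx": 0, "ty": -4, "tz": 1, "yaw": 0},
    {"tx": 0, "ty": -4, "tz": 1, "yaw": 0},
    {"tx": 0, "ty": -4, "tz": 1, "yaw": 0},
    {"tx": 0, "ty": -4, "tz": 1, "yaw": 0},
    {"tx": 0, "ty": -4, "tz": 1, "yaw": 0},
    {"tx": 0, "ty": 0, "tz": 0, "yaw": 0},
  ],
)

```text
time: 2.55
position: [0.4379, -0.1445, 0.2321]
orientation: [3.141, -0.002, 3.122]
wrist_force: [-0.4, 0.5, -0.3]
grip_width: 0.401
```

```bash
python3 - <<'E'
from h import *
o=arm.observe();print(o['position'],o['orientation'],o['joint_positions'],o['time'])
cv2.imwrite('pics/w1.png',cv2.convertScaleAbs(arm.snapshot('wrist'),alpha=1.5))
E
```

```text
[ 0.43794452 -0.14447268  0.23214656] [ 3.14137762e+00 -1.79932376e-03  3.12205666e+00] [-6.03091605e-01 -3.29163717e-01 -4.36535512e-01  1.46504456e+00
 -8.11971238e-04 -5.83554761e-01] 2.55
```

View pics/w1.png

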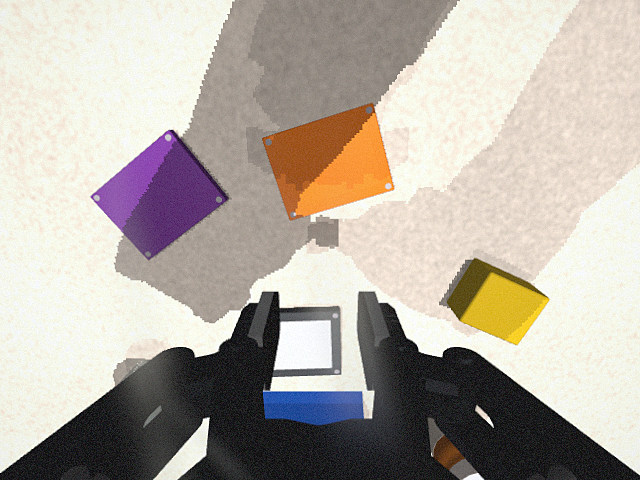

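The wrist view shows the carrier between the fingers: its robot-side corner is at (340,307) and its curb-side corner at (340,375). The curb top is at row 391–420, orange at (328,165) and purple at (160,195). I'll use these to refine x/y and check the look-alikes' clearance.

```bash
python3 - <<'E'
from h import *
np.set_printoptions(precision=4,suppress=True)
c=arm.get_calibration('wrist')
print('carrier c',plane(c,[(340,307),(340,375)],.01)[:,:2])
print('curb foot?',plane(c,[(265,391),(362,391)],.0)[:,:2], plane(c,[(265,391),(362,391)],.038)[:,:2])
print('orange',plane(c,[(292,219),(394,188),(264,138),(374,104)],.01)[:,:2])
print('purple',plane(c,[(228,198),(150,258)],.01)[:,:2])
for x in (proj(c,[[.621,-.103,0],[.621,-.223,0],[.644,-.103,.038],[.644,-.223,.038]])): print(x)
E
```

```text
carrier c [[ 0.519  -0.1257]
 [ 0.5929 -0.1257]]
curb foot? [[ 0.6192 -0.2015]
 [ 0.621  -0.1027]] [[ 0.5866 -0.1941]
 [ 0.5882 -0.1077]]
orange [[ 0.4363 -0.1656]
 [ 0.4119 -0.0818]
 [ 0.3707 -0.1849]
 [ 0.3472 -0.0997]]
purple [[ 0.4175 -0.2174]
 [ 0.4687 -0.2903]]
[361.6835 390.9777]
[244.1447 392.6872]
[365.7123 438.9934]
[238.6161 440.6766]
```

Emit:
apply_moves(
  deltas=[
    {"tx": -2.6, "ty": -1.3, "tz": 2, "yaw": 0},
    {"tx": -2.6, "ty": -1.3, "tz": 2, "yaw": 0},
    {"tx": 0, "ty": 0, "tz": 3, "yaw": 0},
    {"tx": 0, "ty": 0, "tz": 3, "yaw": 0},
    {"tx": 0, "ty": 0, "tz": 2.5, "yaw": 0},
    {"tx": 0, "ty": 0, "tz": 1.5, "yaw": 0},
    {"tx": 0, "ty": 0, "tz": 0, "yaw": 0},
    {"tx": 0, "ty": 0, "tz": 0, "yaw": 0},
  ],
)

```text
time: 3.4
position: [0.4909, -0.1675, 0.0949]
orientation: [-3.141, 0.001, 3.127]
wrist_force: [0.1, 0.7, -0.1]
grip_width: 0.397
```

```bash
python3 - <<'E'
from h import *
o=arm.observe();print(o['position'],o['orientation'],o['wrist_force'],o['time'])
cv2.imwrite('pics/s2.png',cv2.resize(cv2.convertScaleAbs(arm.snapshot('side')[180:430,250:550],alpha=1.8),None,fx=2.4,fy=2.4,interpolation=2))
E
```

```text
[ 0.49086974 -0.16750557  0.09486442] [-3.14133401e+00  7.04040500e-04  3.12729440e+00] [ 0.06849428  0.72722124 -0.09040004] 3.4
```

View pics/s2.png

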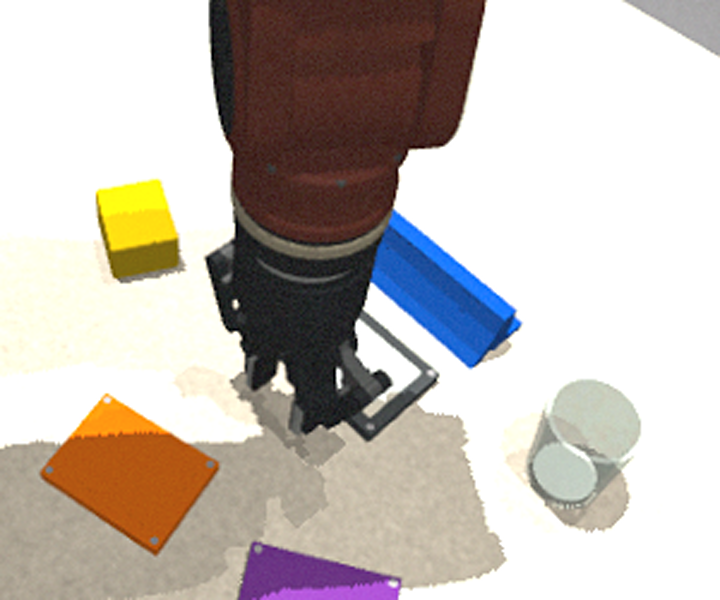

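The fingers hang just robot-side of the carrier (tips at crop (262,385) and (305,428)), clear of the orange plate. I'll lower in small steps and watch the force.

Emit:
apply_moves(
  deltas=[
    {"tx": 0, "ty": -0.2, "tz": 0.8, "yaw": 0},
    {"tx": 0, "ty": 0, "tz": 0.5, "yaw": 0},
    {"tx": 0, "ty": 0, "tz": 0.3, "yaw": 0},
    {"tx": 0, "ty": 0, "tz": 0.2, "yaw": 0},
    {"tx": 0, "ty": 0, "tz": 0, "yaw": 0},
    {"tx": 0, "ty": 0, "tz": 0, "yaw": 0},
  ],
)

```text
time: 4.05
position: [0.4905, -0.1698, 0.076]
orientation: [3.142, 0.0, 3.127]
wrist_force: [0.9, -0.2, 0.5]
grip_width: 0.401
```

```bash
python3 - <<'E'
from h import *
o=arm.observe();print(o['position'],o['orientation'],o['wrist_force'],o['time'])
cv2.imwrite('pics/s3.png',cv2.resize(cv2.convertScaleAbs(arm.snapshot('side')[280:400,330:470],alpha=2.2),None,fx=5,fy=5,interpolation=2))
E
```

```text
[ 0.49046263 -0.16976242  0.07596397] [3.14153046e+00 1.17747960e-04 3.12666456e+00] [ 0.90248936 -0.21096649  0.52899212] 4.05
```

View pics/s3.png

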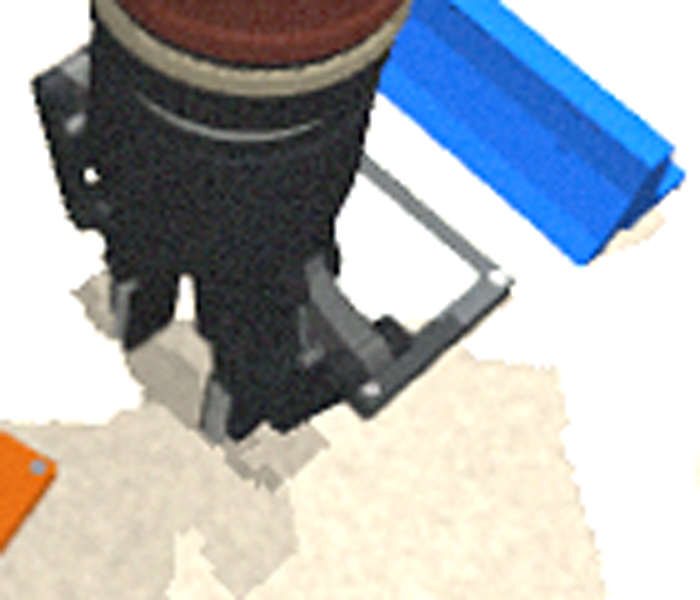

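Emit:
apply_moves(
  deltas=[
    {"tx": 0, "ty": 0, "tz": 0.15, "yaw": 0},
    {"tx": 0, "ty": 0, "tz": 0.1, "yaw": 0},
    {"tx": 0, "ty": 0, "tz": 0.05, "yaw": 0},
    {"tx": 0, "ty": 0, "tz": 0, "yaw": 0},
  ],
)

```text
time: 4.5
position: [0.4904, -0.1697, 0.0727]
orientation: [3.141, -0.0, 3.127]
wrist_force: [-0.4, -0.6, 0.2]
grip_width: 0.4
```

Emit:
apply_moves(
  deltas=[
    {"tx": 0, "ty": 0, "tz": 0.1, "yaw": 0},
    {"tx": 0, "ty": 0, "tz": 0.1, "yaw": 0},
    {"tx": 0, "ty": 0, "tz": 0, "yaw": 0},
  ],
)

```text
time: 4.8
position: [0.4905, -0.1698, 0.0718]
orientation: [-3.141, 0.0, 3.127]
wrist_force: [-3.9, 1.2, 9.8]
grip_width: 0.396
```

Emit:
apply_moves(
  deltas=[
    {"tx": 0, "ty": 0, "tz": 0.1, "yaw": 0},
    {"tx": 0, "ty": 0, "tz": 0, "yaw": 0},
  ],
)

```text
time: 5.0
position: [0.4906, -0.1698, 0.0717]
orientation: [-3.141, 0.0, 3.127]
wrist_force: [-8.4, 4.9, 20.2]
grip_width: 0.398
```

Emit:
apply_moves(
  deltas=[
    {"tx": 0, "ty": 0, "tz": 0.1, "yaw": 0},
    {"tx": 0, "ty": 0, "tz": 0, "yaw": 0},
  ],
)

```text
time: 5.2
position: [0.4906, -0.1698, 0.0717]
orientation: [-3.141, 0.0, 3.127]
wrist_force: [-12.5, 7.4, 31.1]
grip_width: 0.4
```

Bench contact is at TCP z = 0.072. I'll raise the tips to about 2.5 mm and start pushing along the curb's x.

Emit:
apply_moves(
  deltas=[
    {"tx": 0, "ty": 0, "tz": -0.58, "yaw": 0},
    {"tx": -0.5, "ty": 0, "tz": 0, "yaw": 0},
    {"tx": -0.8, "ty": 0, "tz": 0, "yaw": 0},
    {"tx": -0.8, "ty": 0, "tz": 0, "yaw": 0},
    {"tx": -0.8, "ty": 0, "tz": 0, "yaw": 0},
    {"tx": -0.8, "ty": 0, "tz": 0, "yaw": 0},
    {"tx": -0.8, "ty": 0, "tz": 0, "yaw": 0},
    {"tx": 0, "ty": 0, "tz": 0, "yaw": 0},
  ],
)

```text
time: 6.0
position: [0.5364, -0.1704, 0.0746]
orientation: [-3.142, 0.001, 3.127]
wrist_force: [-0.1, 0.1, 0.6]
grip_width: 0.402
```

```bash
python3 - <<'E'
from h import *
o=arm.observe();print(o['position'],o['orientation'],o['wrist_force'],o['time'])
a=cv2.resize(cv2.convertScaleAbs(arm.snapshot('side')[220:380,340:500],alpha=2),(400,400),interpolation=2)
b=cv2.resize(cv2.convertScaleAbs(arm.snapshot('scene')[200:300,170:270],alpha=1.5),(400,400),interpolation=2)
cv2.imwrite('pics/s4.png',np.hstack([a,b]))
E
```

```text
[ 0.53643796 -0.17043529  0.07462159] [-3.14158388e+00  5.26161074e-04  3.12713339e+00] [-0.08906714  0.13943937  0.56126625] 6.0
```

View pics/s4.png

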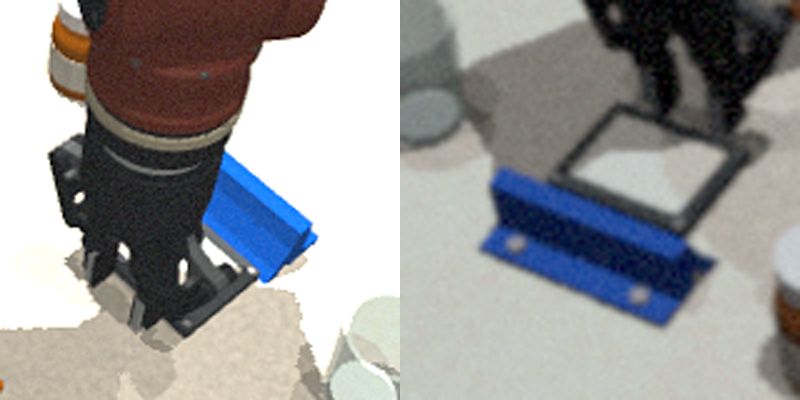

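The carrier has moved with the fingers and its leading edge is now at the curb foot, square to it. Continuing slowly.

Emit:
apply_moves(
  deltas=[
    {"tx": -0.5, "ty": 0, "tz": 0, "yaw": 0},
    {"tx": -0.5, "ty": 0, "tz": 0, "yaw": 0},
    {"tx": -0.5, "ty": 0, "tz": 0, "yaw": 0},
    {"tx": -0.5, "ty": 0, "tz": 0, "yaw": 0},
    {"tx": -0.5, "ty": 0, "tz": 0, "yaw": 0},
    {"tx": -0.5, "ty": 0, "tz": 0, "yaw": 0},
  ],
)

```text
time: 6.7
position: [0.5658, -0.1708, 0.0746]
orientation: [3.141, -0.0, 3.127]
wrist_force: [-1.3, -0.5, -1.2]
grip_width: 0.396
```

```bash
cat > look.py <<'E'
from h import *
import sys
o=arm.observe();print(o['position'],o['wrist_force'],o['time'])
a=cv2.resize(cv2.convertScaleAbs(arm.snapshot('side')[220:380,340:500],alpha=2),(400,400),interpolation=2)
b=cv2.resize(cv2.convertScaleAbs(arm.snapshot('scene')[200:300,170:270],alpha=1.5),(400,400),interpolation=2)
cv2.imwrite(sys.argv[1],np.hstack([a,b]))
E
python3 look.py pics/s5.png
```

```text
[ 0.56579016 -0.17081068  0.07455483] [-1.31435318 -0.53058186 -1.20311366] 6.7
```

View pics/s5.png

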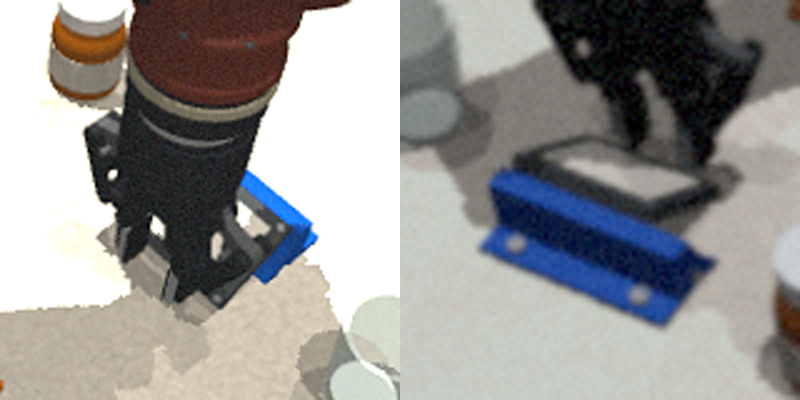

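The plate is riding up the slope and staying square. Next 24 mm.

Emit:
apply_moves(
  deltas=[
    {"tx": -0.4, "ty": 0, "tz": 0, "yaw": 0},
    {"tx": -0.4, "ty": 0, "tz": 0, "yaw": 0},
    {"tx": -0.4, "ty": 0, "tz": 0, "yaw": 0},
    {"tx": -0.4, "ty": 0, "tz": 0, "yaw": 0},
    {"tx": -0.4, "ty": 0, "tz": 0, "yaw": 0},
    {"tx": -0.4, "ty": 0, "tz": 0, "yaw": 0},
  ],
)

```text
time: 7.4
position: [0.5897, -0.1712, 0.0747]
orientation: [3.141, 0.0, 3.127]
wrist_force: [-0.3, -0.1, -0.2]
grip_width: 0.397
```

```bash
python3 look.py pics/s6.png
```

```text
[ 0.58974214 -0.17119523  0.0746643 ] [-0.25269448 -0.09636057 -0.238087  ] 7.4
```

View pics/s6.png

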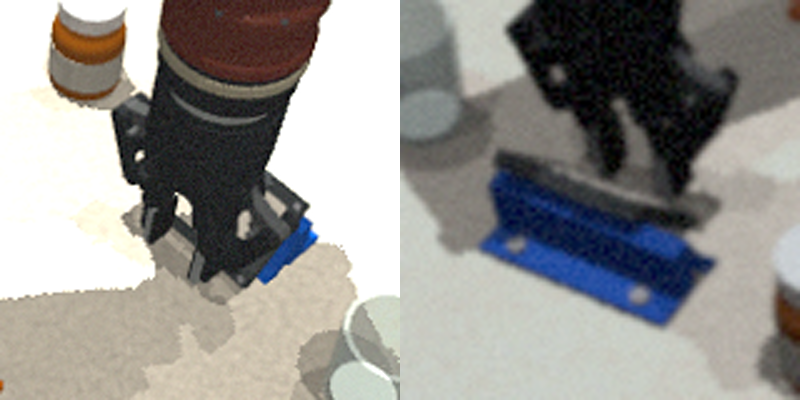

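Emit:
apply_moves(
  deltas=[
    {"tx": -0.2, "ty": 0, "tz": 0, "yaw": 0},
    {"tx": -0.2, "ty": 0, "tz": 0, "yaw": 0},
    {"tx": -0.2, "ty": 0, "tz": 0, "yaw": 0},
    {"tx": -0.2, "ty": 0, "tz": 0, "yaw": 0},
    {"tx": -0.1, "ty": 0, "tz": 0, "yaw": 0},
    {"tx": 0, "ty": 0, "tz": 0, "yaw": 0},
  ],
)

```text
time: 8.1
position: [0.5986, -0.1714, 0.0747]
orientation: [3.142, 0.0, 3.127]
wrist_force: [-0.7, 0.9, 0.7]
grip_width: 0.403
```

Emit:
apply_moves(
  deltas=[
    {"tx": -0.1, "ty": 0, "tz": 0, "yaw": 0},
    {"tx": -0.1, "ty": 0, "tz": 0, "yaw": 0},
    {"tx": 0, "ty": 0, "tz": 0, "yaw": 0},
  ],
)

```text
time: 8.4
position: [0.6001, -0.1713, 0.0746]
orientation: [3.142, -0.001, 3.127]
wrist_force: [-3.6, -0.7, 0.5]
grip_width: 0.402
```

```bash
python3 look.py pics/s7.png
```

```text
[ 0.60014642 -0.17132612  0.07462204] [-3.58823227 -0.65282038  0.51955838] 8.4
```

View pics/s7.png

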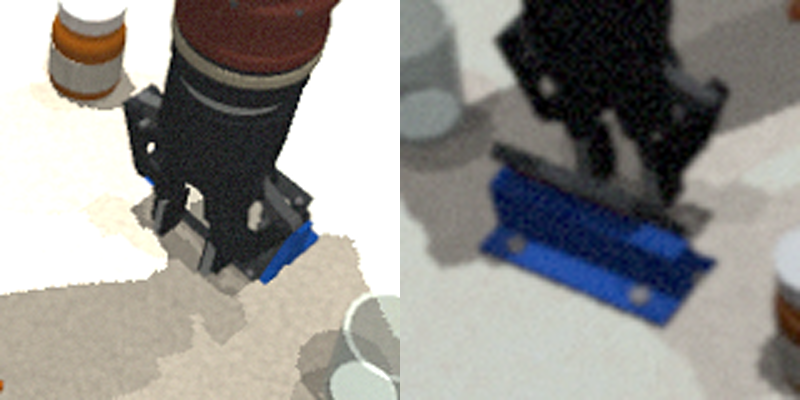

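Wrist force has just started to rise (3.6 N) at the expected position, so the lower edge is at the foot. I'll back off, rise and look.

Emit:
apply_moves(
  deltas=[
    {"tx": 0.2, "ty": 0, "tz": 0, "yaw": 0},
    {"tx": 0.4, "ty": 0, "tz": 0, "yaw": 0},
    {"tx": 1, "ty": 0, "tz": 0, "yaw": 0},
    {"tx": 1.5, "ty": 0, "tz": -1, "yaw": 0},
    {"tx": 2, "ty": 0, "tz": -3, "yaw": 0},
    {"tx": 2, "ty": 0, "tz": -4, "yaw": 0},
    {"tx": 2, "ty": 0, "tz": -4, "yaw": 0},
    {"tx": 0, "ty": 0, "tz": -2, "yaw": 0},
  ],
)

```text
time: 9.3
position: [0.5088, -0.1704, 0.2187]
orientation: [-3.139, 0.004, 3.126]
wrist_force: [-0.2, -0.8, -0.9]
grip_width: 0.401
```

```bash
python3 look.py pics/s8.png; python3 - <<'E'
from h import *
cv2.imwrite('pics/w8.png',cv2.convertScaleAbs(arm.snapshot('wrist'),alpha=1.5))
E
```

```text
[ 0.50878628 -0.17039577  0.21871266] [-0.22331345 -0.76550378 -0.94424752] 9.3
```

View pics/s8.png

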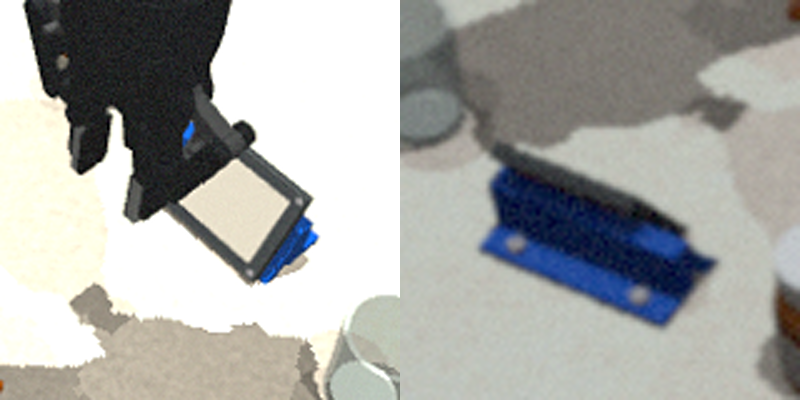

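View pics/w8.png

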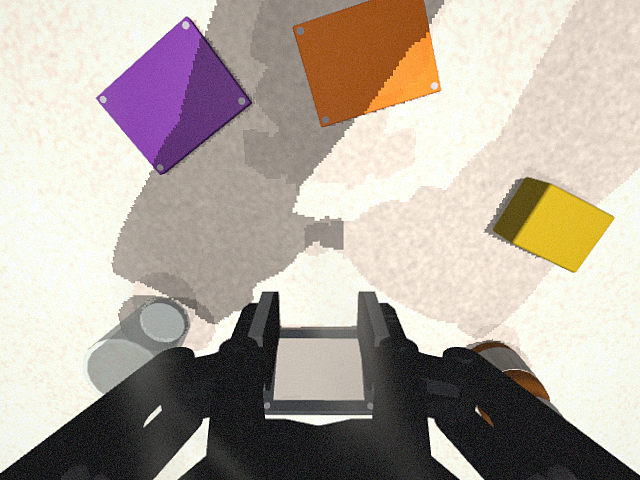

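The carrier stays leaning on the curb. The raised beaker-side corner is at side crop (312,200) and scene crop (492,145); the lower corner is at side crop (250,283). I'll triangulate the raised edge.

```bash
python3 - <<'E'
from h import *
np.set_printoptions(precision=4,suppress=True)
cs,cd,cw=[arm.get_calibration(n) for n in('scene','side','wrist')]
s=[(92/4+170,146/4+200)]; d=[(312/2.5+340,200/2.5+220)]
P=tri(cs,s,cd,d); print(P, proj(cw,P[0,:3]))
print('low',plane(cd,[(440,333)],.005))
# scene: raised jar-side corner
print('jar corner at z',P[0,2],plane(cs,[((687-400)/4+170,231/4+200)],P[0,2]), 'beaker side',plane(cs,s,P[0,2]))
print('wrist raised corners',plane(cw,[(266,413),(372,413)],.062))
print('wrist lower corners',plane(cw,[(277,328),(360,328)],.005))
E
```

```text
[[ 0.6481 -0.2188  0.0619  0.0042]] [[261.2141 414.3831]]
low [[ 0.6085 -0.2185  0.005 ]]
jar corner at z 0.061864938735633646 [[ 0.6539 -0.0917  0.0619]] beaker side [[ 0.6472 -0.2168  0.0619]]
wrist raised corners [[ 0.6466 -0.215   0.062 ]
 [ 0.6477 -0.1326  0.062 ]]
wrist lower corners [[ 0.6062 -0.2105  0.005 ]
 [ 0.6072 -0.1368  0.005 ]]
```

The raised edge is at x≈0.648, z≈0.062, a lean of about 54°, consistent with the text. Now I'll reach over: TCP to x≈0.685, then tips down to about 45 mm behind the raised edge.

Emit:
apply_moves(
  deltas=[
    {"tx": -3, "ty": 0, "tz": 0, "yaw": 0},
    {"tx": -3, "ty": 0, "tz": 0, "yaw": 0},
    {"tx": -3, "ty": 0, "tz": 0, "yaw": 0},
    {"tx": -3, "ty": 0, "tz": 0, "yaw": 0},
    {"tx": -3, "ty": 0, "tz": 0, "yaw": 0},
    {"tx": -2.8, "ty": 0, "tz": 0, "yaw": 0},
    {"tx": 0, "ty": 0, "tz": 0, "yaw": 0},
    {"tx": 0, "ty": 0, "tz": 0, "yaw": 0},
  ],
)

```text
time: 10.25
position: [0.6871, -0.1723, 0.2121]
orientation: [3.14, -0.003, 3.127]
wrist_force: [-0.4, -0.4, -0.1]
grip_width: 0.397
```

Emit:
apply_moves(
  deltas=[
    {"tx": 0, "ty": 0, "tz": 2, "yaw": 0},
    {"tx": 0, "ty": 0, "tz": 2, "yaw": 0},
    {"tx": 0, "ty": 0, "tz": 1, "yaw": 0},
    {"tx": 0, "ty": 0, "tz": 1, "yaw": 0},
    {"tx": 0, "ty": 0, "tz": 0, "yaw": 0},
  ],
)

```text
time: 10.75
position: [0.6865, -0.1724, 0.1534]
orientation: [3.141, -0.002, 3.127]
wrist_force: [-0.3, 0.9, 0.1]
grip_width: 0.399
```

```bash
python3 look.py pics/s9.png
```

```text
[ 0.68650431 -0.17243872  0.15341148] [-0.31092046  0.92545854  0.13780397] 10.75
```

View pics/s9.png

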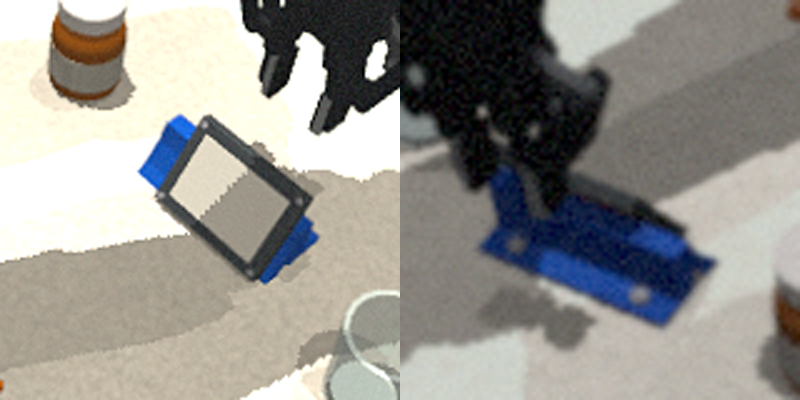

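Emit:
apply_moves(
  deltas=[
    {"tx": 0, "ty": 0, "tz": 1, "yaw": 0},
    {"tx": 0, "ty": 0, "tz": 1, "yaw": 0},
    {"tx": 0, "ty": 0, "tz": 1, "yaw": 0},
    {"tx": 0, "ty": 0, "tz": 0.6, "yaw": 0},
    {"tx": 0, "ty": 0, "tz": 0, "yaw": 0},
  ],
)

```text
time: 11.35
position: [0.6866, -0.1723, 0.1169]
orientation: [3.141, -0.002, 3.127]
wrist_force: [-1.1, -0.1, 0.2]
grip_width: 0.401
```

```bash
python3 look.py pics/s10.png
```

```text
[ 0.68664216 -0.17228842  0.11687248] [-1.10025932 -0.09211254  0.15095795] 11.35
```

View pics/s10.png

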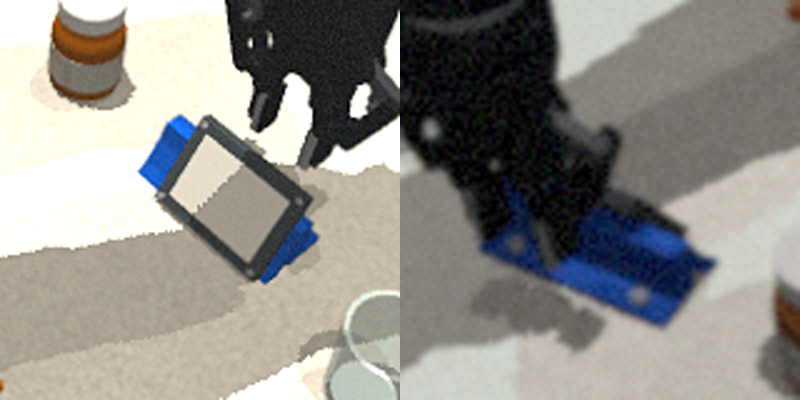

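The fingers are behind the raised edge, with tips at side crop (262,130) and (310,165) and clear of the curb. Now I'll push back gently.

Emit:
apply_moves(
  deltas=[
    {"tx": 0.6, "ty": 0, "tz": 0, "yaw": 0},
    {"tx": 0.6, "ty": 0, "tz": 0, "yaw": 0},
    {"tx": 0.4, "ty": 0, "tz": 0, "yaw": 0},
    {"tx": 0.4, "ty": 0, "tz": 0, "yaw": 0},
    {"tx": 0.4, "ty": 0, "tz": 0, "yaw": 0},
    {"tx": 0.4, "ty": 0, "tz": 0, "yaw": 0},
    {"tx": 0.4, "ty": 0, "tz": 0, "yaw": 0},
  ],
)

```text
time: 12.15
position: [0.6551, -0.1722, 0.1188]
orientation: [3.142, 0.0, 3.127]
wrist_force: [0.3, -0.1, -0.2]
grip_width: 0.403
```

```bash
python3 look.py pics/s11.png
```

```text
[ 0.65511083 -0.17219036  0.11875783] [ 0.34391855 -0.0570407  -0.20497476] 12.15
```

View pics/s11.png

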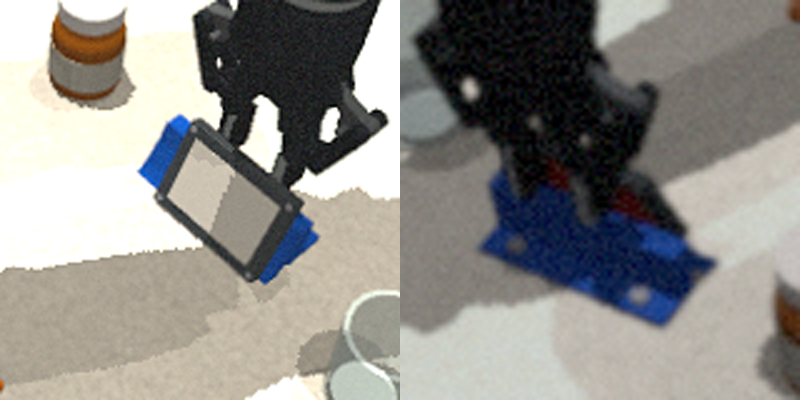

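The plate is rotating about its lower edge and the red side now shows in the scene view. The lower edge has not slid. Continuing.

Emit:
apply_moves(
  deltas=[
    {"tx": 0.4, "ty": 0, "tz": 0, "yaw": 0},
    {"tx": 0.4, "ty": 0, "tz": 0, "yaw": 0},
    {"tx": 0.4, "ty": 0, "tz": 0, "yaw": 0},
    {"tx": 0.4, "ty": 0, "tz": 0, "yaw": 0},
    {"tx": 0.4, "ty": 0, "tz": 0, "yaw": 0},
    {"tx": 0.4, "ty": 0, "tz": 0, "yaw": 0},
  ],
)

```text
time: 12.85
position: [0.631, -0.1718, 0.1187]
orientation: [3.141, 0.0, 3.127]
wrist_force: [0.2, 0.5, -1.3]
grip_width: 0.399
```

```bash
python3 look.py pics/s12.png
```

```text
[ 0.63103969 -0.17182415  0.11869447] [ 0.17946399  0.47740477 -1.29403582] 12.85
```

View pics/s12.png

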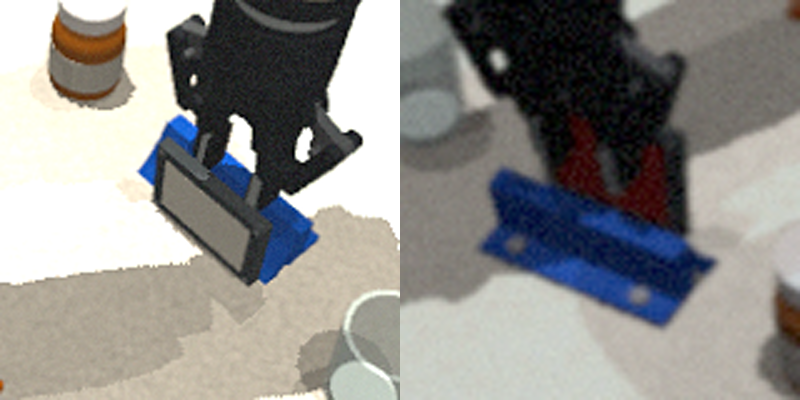

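It's nearly upright with the pivot holding. I'll push past vertical so it topples.

Emit:
apply_moves(
  deltas=[
    {"tx": 0.3, "ty": 0, "tz": 0, "yaw": 0},
    {"tx": 0.3, "ty": 0, "tz": 0, "yaw": 0},
    {"tx": 0.3, "ty": 0, "tz": 0, "yaw": 0},
    {"tx": 0.3, "ty": 0, "tz": 0, "yaw": 0},
    {"tx": 0.3, "ty": 0, "tz": 0, "yaw": 0},
    {"tx": 0.3, "ty": 0, "tz": 0, "yaw": 0},
  ],
)

```text
time: 13.55
position: [0.6132, -0.1716, 0.1187]
orientation: [3.142, 0.0, 3.127]
wrist_force: [0.0, 0.2, 0.6]
grip_width: 0.403
```

```bash
python3 look.py pics/s13.png
```

```text
[ 0.61318077 -0.17156056  0.11872113] [0.00770068 0.15445912 0.58236247] 13.55
```

View pics/s13.png

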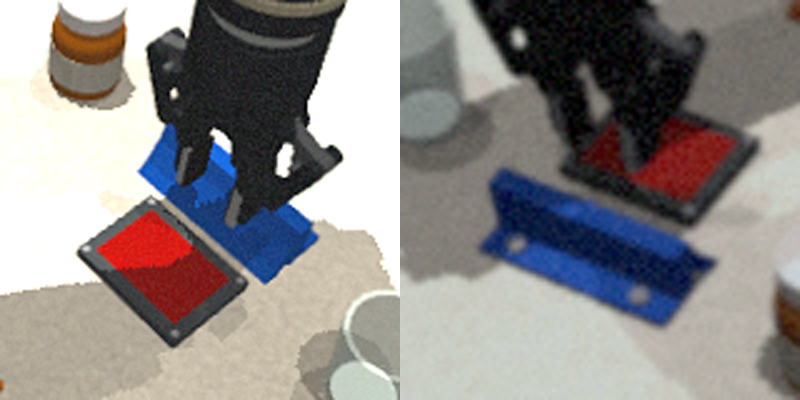

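It has flipped and lies red side up. I'll lift away and verify.

Emit:
apply_moves(
  deltas=[
    {"tx": 0, "ty": 0, "tz": -2, "yaw": 0},
    {"tx": 0, "ty": 0, "tz": -3, "yaw": 0},
    {"tx": 0, "ty": 0, "tz": -3, "yaw": 0},
    {"tx": 0, "ty": 0, "tz": -3, "yaw": 0},
    {"tx": 0, "ty": 0, "tz": -3, "yaw": 0},
    {"tx": 0, "ty": 0, "tz": 0, "yaw": 0},
    {"tx": 0, "ty": 0, "tz": 0, "yaw": 0},
  ],
)

```text
time: 14.35
position: [0.6138, -0.1718, 0.2593]
orientation: [-3.141, 0.001, 3.127]
wrist_force: [-0.8, 0.5, -0.3]
grip_width: 0.399
```

```bash
python3 - <<'E'
from h import *
np.set_printoptions(precision=4,suppress=True)
o=arm.observe();print(o['position'],o['wrist_force'],o['time'])
cs,cd=arm.get_calibration('scene'),arm.get_calibration('side')
a=arm.snapshot('side');b=arm.snapshot('scene')
cv2.imwrite('pics/f_side.png',a);cv2.imwrite('pics/f_scene.png',b)
cv2.imwrite('pics/f.png',np.hstack([cv2.resize(cv2.convertScaleAbs(a[200:400,280:540],alpha=1.8),(400,308)),cv2.resize(cv2.convertScaleAbs(b[190:305,140:350],alpha=1.5),(400,219)).copy()]) if 0 else np.vstack([cv2.resize(cv2.convertScaleAbs(a[200:390,280:540],alpha=1.8),(410,300)),cv2.resize(cv2.convertScaleAbs(b[190:300,150:300],alpha=1.5),(410,300))]))
for n,c,im in(('side',cd,a),('scene',cs,b)):
    h=cv2.cvtColor(im,cv2.COLOR_BGR2HSV); m=((h[...,0]<4)|(h[...,0]>174))&(h[...,1]>120)&(h[...,2]>30)
    m=m.astype(np.uint8); sub=np.zeros_like(m)
    x0,y0,x1,y1=(340,230,480,380) if n=='side' else (180,195,280,280)
    sub[y0:y1,x0:x1]=m[y0:y1,x0:x1]
    ct=max(cv2.findContours(sub,0,2)[0],key=cv2.contourArea); q=cv2.boxPoints(cv2.minAreaRect(ct)); M=cv2.moments(ct)
    print(n,cv2.contourArea(ct),'inlay centre',plane(c,[(M['m10']/M['m00'],M['m01']/M['m00'])],.01))
S0,A0=cv2.imread('pics/scene0.png'),cv2.imread('pics/side0.png')
for nm,(u,v,w,hh) in dict(jar=(360,210,32,50),beaker=(470,335,50,60),box=(288,252,40,45)).items():
    t=A0[v:v+hh,u:u+w]; r=cv2.matchTemplate(a[v-15:v+hh+15,u-15:u+w+15],t,cv2.TM_CCOEFF_NORMED); _,s,_,l=cv2.minMaxLoc(r); print(nm,s,np.array(l)-15)
E
```

```text
[ 0.6138 -0.1718  0.2593] [-0.8466  0.5491 -0.2612] 14.35
side 1146.0 inlay centre [[ 0.5714 -0.1738  0.01  ]]
scene 492.5 inlay centre [[ 0.5706 -0.1699  0.01  ]]
jar 0.9921116232872009 [0 0]
beaker 0.6782205104827881 [0 0]
box 0.9929466247558594 [0 0]
```

View pics/f.png

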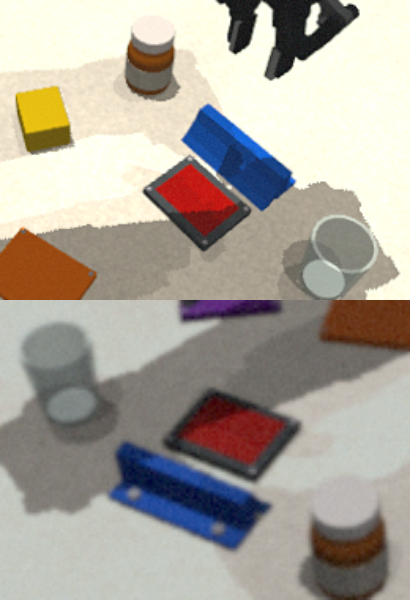

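The carrier lies flat, red side up, its centre 50 mm in front of the foot line and about 9 mm to the side. The robot is clear and the bystanders have not shifted. The beaker match score is low only because of the arm's shadow. Handing in.

```bash
python3 -c "
from workcell import arm
print(arm.close_job())"
```

```text
the job is handed in; nothing more can be done
None
```

The carrier is turned over: it lies flat in front of the curb with its red side up, and I have handed in the job. No verdict was reported.

**What I did:** I pushed it with both fingertips about 2.5 mm above the bench until its lower edge reached the curb foot. The wrist force there was about 4 N. Once let go, it stayed leaning at about 54°, with its raised edge about 62 mm high. I then reached over the curb and pushed the raised edge back, and it toppled onto the open bench. The carrier was never gripped or picked up, and the robot's clock stood at about 14.5 s.

**Last checks:**
- **Carrier:** the two views put its centre 50 mm in front of the foot line and 7 to 11 mm to the side of the curb's middle. They disagreed by about 4 mm sideways throughout, well inside the tolerance.
- **Flatness:** I judged this only by eye from the pictures; I did not measure the angle.
- **Bystanders:** the jar, beaker and yellow box showed no shift in the side view. The beaker's match was weaker (0.68, against 0.99 for the others), which I put down to the arm's shadow across it.
- **Robot:** it was clear of everything when I handed in.

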